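Right the fallen pick holder and pack it in the pedal case

TASK

The black pick holder has toppled over on the bench: stand it upright on the bench on its metal foot and let go of it. Then take it again and lower it, without dropping it, into the empty bay of the open pedal case, so that it stands upright on the bay floor with its coloured picks squarely facing the latch side of the case, and let go. Leave the pedals, the glass slide and the hex keys where they are, and do not knock the slide over.

Things in the scene. Friction and masses are not known exactly. Their poses are not given: they have to be found in the camera images.
- pick_holder: loose black plastic block tower, 44 (x) x 36 (y) x 110 mm (z, long axis), about 0.16 kg; heavy bright metal foot, lowest 10 mm; centre of mass about 40 mm up. Origin: centre of its underside. z: foot to top; -x: front face with three flush coloured picks. Starts lying on its +x face, front up, z axis level and pointing to the robot's right (-y, up to 0.8 rad either way), origin 22 mm up
- holder_front (a point): point on the holder's front face (the one with the picks), 22 mm from its long axis and 60 mm above its underside; turns with the holder
- case: fixed aluminium pedal case, 260 (x) x 340 (y) x 80 mm high, walls 6 mm. Origin: centre of its underside. -x: front, with two latches and a handle 22 mm proud; faces about the robot's left (+y). Lid fixed open on the rear (+x) rim, leaning back 15 degrees past upright, 330 mm high. Inside, a floor 12 mm up and grey foam 50 mm up around two bays: one empty, one with the red pedal
- case_bay (a point): centre of the empty bay's blue-lined floor, 12 mm above the bench; in the case's frame at (-89, -62, 12) mm, axes as the case's. The bay is 70 mm along x by 66 mm along y; on its front side it is bounded by the case wall (rim 80 mm above the bench), on the other three by foam 50 mm above the bench
- red_pedal: loose red effects pedal, 120 (x) by 70 (y) by 61 mm with knobs, standing in the case's other bay beside the empty one, top about 73 mm above the bench. Origin: centre of its underside. To be left alone
- green_pedal: loose green effects pedal, 120 by 70 by 61 mm, on the bench. Origin: centre of its underside. To be left alone
- glass_slide: loose glass tube standing on end on the bench, 23 mm across, 65 mm high. Origin: centre of its underside. To be left standing alone
- hex_keys: loose folding steel hex key set lying on the bench, 95 (x) by 34 (y) by 20 mm. Origin: centre of its underside. To be left alone
There are look-alikes about, which are no part of the job. There is more than one size of the pick_holder; the job needs the middle-sized.

How it is judged:
By the outcome, as a careful person would: the job done as asked, in the order asked, and still so for the second after the job is handed in, with the robot touching nothing.
It also fails if it takes over 61 s, if anything falls off the work surface, if the arm or the gripper's body presses on something with over 40 N, if the wrist force passes 120 N, or if a joint passes its speed limit or range.

ROBOT

A 7-joint arm with a two-finger parallel gripper is mounted at the origin on the work surface. World frame = base frame: x ahead of the robot, y to its left, z up, the work surface at z = 0. Lengths are in m, angles in rad, forces in N, time in s.
With the tool pointing down it reaches from about 0.425 to 0.925 m from the base axis. Payload 6.8 kg.
Tool frame: the origin (TCP) lies between the finger pads; the fingertips stand 11 mm ahead of it and the grasp point (between the pads) lies 8 mm behind it; z points along the fingers, y is the line along which they close (so a half turn about z gives the same grasp; the last joint's range is limited). The gripper opens to 85 mm and grips with 20 to 120 N. Pads are 22 mm wide; open, the fingers measure 114 mm over their backs; the gripper's body (76 mm by 85 mm) begins 54 mm behind the grasp point. The pads swing forward as they close: fully open they stand 13 mm farther back than shut.
Start: joints at [1.114, 0.477, 0.022, 1.555, -0.011, 1.109, -0.083], TCP at [0.231, -0.634, 0.242] pointing down, gripper open.
Joint ranges: [-2.96, 2.96], [-0.34, 2.1], [-1.41, 1.46], [0.24, 2.44], [-1.37, 4.51], [0.17, 1.92], [-2.96, 2.96]. Speed limits (rad/s): [2.39, 2.39, 3.14, 3.14, 3.14, 3.14, 3.14].

INTERFACE

Orientations are given as a rotation vector (axis times angle).
In Python, from bench import r gives the robot as it stands.
- The arm moves only by the tool send_rows, never from a script. Its argument "deltas" is a list of rows, each an object of numbers: "dx", "dy", "dz": the shift along the world's x, y, z in mm; "rx", "ry", "rz": the turn, a rotation vector about the world's x, y, z in degrees. A call has 1 to 5 rows; each row is the pose to reach, as a shift and turn from the pose commanded when the call began; what a row does not reach only later rows make up. A row lasts 1/12 s, in which the tool goes at most 41.7 mm and 7.16 degrees, less where a joint would pass 70% of its speed; a pose out of reach is approached as far as the arm can. A call with a gripper value outside its range is refused whole. "jaw" is the finger opening in mm, from 0 to 85.4, set as the call begins (left out, the last holds). The fingers move at their own pace and stop on an object; "newtons" is the grip in N (left out, the last holds). Time passes only in rows, so rows that repeat a pose let the fingers close. It gives the time, the measured TCP pose, the force, the opening and the grip force at its end, in the units of the state.
- r.get_obs(): the state, without advancing time (a new reading comes with each control period).
- r.grab_frame(name): name is "scene" or "top" or "wrist"; returns a dict with "frame" (480x640x3 uint8, blue, green, red), "z_map" (480x640 float32, m along the optical axis (not along the pixel's ray), 0 where there is no reading), "vertical_fov" (degrees; the focal length in pixels is half the picture's height over the tangent of half this angle, whatever the lens; pixels are square), "cx", "cy" (the principal point, pixels), "xyz" and "orientation" of the camera in the world. Camera axes: x right, y down, z forward; pixel columns grow to the right and rows downward; lengths in m; the calibration is good to about 2 mm. A picture is of the moment at which its call begins.
- r.hand_in(): hands the job in; it is judged then, once.
The state is a dict: "clock": time; "joints": joint angles; "qvel": joint speeds; "tau": joint torques, N m; "tcp_pos": TCP position; "orientation": TCP orientation; "contact_force": force on the tool from outside, world axes, zero at the start; "moment": the same for the moment, N m; "grip_width": finger opening in m; "gripper_force": force on a finger pad.
Only numpy, scipy, OpenCV 4.12 (cv2) and the standard library are available. Lean on these libraries where they do the work, as an engineer would, in place of code of your own. Each camera call takes 0.05 s, during which the arm holds its last target. There are 200 camera calls.

## Working session

There is one attempt and no reset: what is moved stays moved. The work goes in short steps, Python scripts to look and compute and a tool call to move; the robot and the scene stay as the last step left them, time stands still between calls to the robot, and variables do not carry over. Pictures are saved under pics/ and viewed, at most 10 in all, crops included, and the job is handed in when it is done.

Besides the shell and the picture viewer there is one more tool, called after "Emit:" as name([rows], argument=value, ...), one row to a line, values as JSON. send_rows: Moves the arm, as the interface text tells. Its arguments: {"type":"object","properties":{"deltas":{"type":"array","items":{"type":"object","properties":{"dx":{"type":"number"},"dy":{"type":"number"},"dz":{"type":"number"},"rx":{"type":"number"},"ry":{"type":"number"},"rz":{"type":"number"}}}},"jaw":{"type":"number"},"newtons":{"type":"number"}},"required":["deltas"]}

```bash
mkdir -p pics; ls
cat > h.py <<'E'
import numpy as np, cv2
from scipy.spatial.transform import Rotation as R
from bench import r
def grab(n):
    f=r.grab_frame(n); h=f["frame"].shape[0]
    fl=h/2/np.tan(np.radians(f["vertical_fov"])/2)
    z=f["z_map"]; v,u=np.mgrid[0:z.shape[0],0:z.shape[1]]
    pc=np.stack([(u-f["cx"])/fl*z,(v-f["cy"])/fl*z,z],-1)
    o=np.array(f["orientation"],float)
    M=R.from_rotvec(o).as_matrix() if o.size==3 else (o if o.size==9 else R.from_quat(o).as_matrix())
    P=pc@M.reshape(3,3).T+np.array(f["xyz"]); P[z<=0]=np.nan
    return f["frame"],P,f
E
python3 - <<'E'
from h import *
for n in("scene","top"):
    im,P,f=grab(n); cv2.imwrite(f"pics/{n}0.png",im); np.save(f"{n}0.npy",P); print(n,f["xyz"],f["orientation"],f["vertical_fov"])
print(r.get_obs())
E
```

```text
pics
scene [1.12110053 0.58201051 0.869896  ] [-0.95270514 -2.49506853  1.03861407] 44.272607296845294
top [ 0.50611127 -0.0125316   1.27148394] [-2.16270939  2.2142903  -0.07617338] 42.02540425247053
{'clock': 0.1, 'joints': array([ 1.11388391,  0.47770875,  0.02238414,  1.55634986, -0.01151464,
        1.10929545, -0.08310562]), 'qvel': array([ 5.58765930e-05, -1.89599000e-03,  7.03719703e-04, -3.78413437e-03,
       -2.24544459e-04,  6.35388141e-04,  1.08912251e-03]), 'tau': array([ 5.08625235e-03, -5.97763038e+01,  1.61337912e+00, -2.81956208e+01,
        1.27326068e-02,  4.92642474e-03, -1.16944551e-05]), 'tcp_pos': array([ 0.23049831, -0.63387949,  0.2414307 ]), 'orientation': array([-3.09238400e+00, -5.44820558e-01,  6.35665979e-04]), 'contact_force': array([ 0.26239174, -0.33751108, -0.1852069 ]), 'moment': array([-0.02131104, -0.03410197,  0.03030985]), 'gripper_force': 0.0, 'grip_width': 0.08586402565245271}
```

View pics/top0.png

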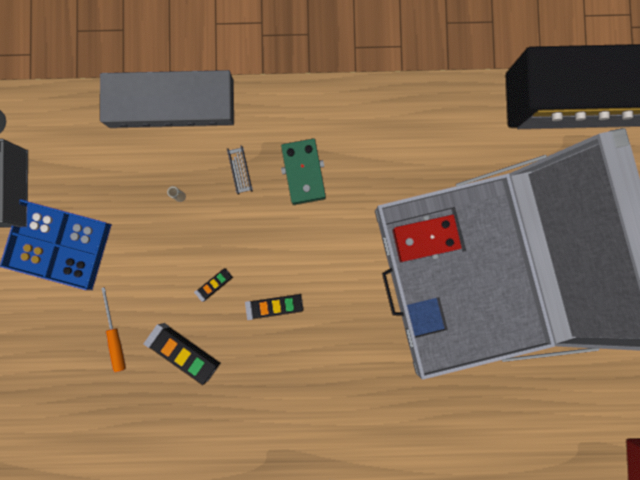

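View pics/scene0.png

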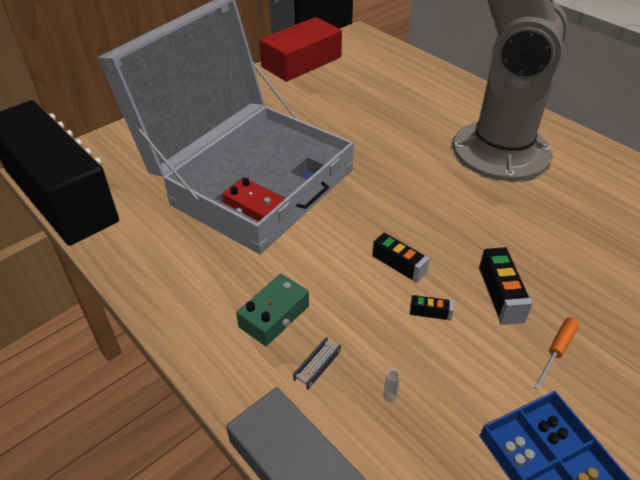

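The top view has world +x up and +y left. The middle-sized holder is at about (275,306), with its foot at left (250,310), and the other two are at (214,284) and (182,353). The bay's blue floor is at (427,316), and the case front with its latches faces left at x≈385–420. The slide (176,193), keys (240,170) and green pedal (303,171) are away from the path.

Run:
```python
from h import *
im=cv2.imread("pics/top0.png"); P=np.load("top0.npy"); hsv=cv2.cvtColor(im,cv2.COLOR_BGR2HSV)
def sub(u0,u1,v0,v1):
    m=np.zeros(im.shape[:2],bool); m[v0:v1,u0:u1]=1; return m
Z=P[...,2]
m=sub(236,312,284,330)&(Z>.03)&(Z<.06)
q=P[m]; print("holder n",len(q),"z",np.median(q[:,2]))
(c,s,a)=cv2.minAreaRect((q[:,:2]*1000).astype(np.float32)); print("rect",c,s,a)
print(cv2.boxPoints((c,s,a)))
# foot
mf=m&(hsv[...,2]>140)&(hsv[...,1]<60); print("foot",mf.sum(),np.nanmean(P[mf],0))
mc=m&(hsv[...,1]>150)&(hsv[...,2]>100); print("picks",np.nanmean(P[mc],0))
# rim
m=sub(372,560,170,385)&(Z>.074)&(Z<.09)
q=P[m]; print("rim",len(q),np.median(q[:,2])); 
rr=cv2.minAreaRect((q[:,:2]*1000).astype(np.float32)); print(rr, cv2.boxPoints(rr))
# bay blue
m=sub(395,455,285,345)&(hsv[...,0]>95)&(hsv[...,0]<130)&(hsv[...,1]>110)
q=P[m]; print("blue",len(q),np.nanmedian(q,0)); rr=cv2.minAreaRect((q[:,:2]*1000).astype(np.float32)); print(rr,cv2.boxPoints(rr))
# front wall outer edge: per image row first rim px
m=sub(372,440,200,380)&(Z>.074)&(Z<.09)
E=[]
for v in range(212,372,4):
    u=np.where(m[v])[0]
    if len(u): E.append(P[v,u[0]])
E=np.array(E); l=cv2.fitLine((E[:,:2]*1000).astype(np.float32),cv2.DIST_HUBER,0,.01,.01).ravel(); print("frontline",l, np.degrees(np.arctan2(l[1],l[0])))
for n,b in {"slide":(165,190,180,205)}.items():
    m=sub(*b)&(Z>.05); print(n,np.nanmean(P[m],0),m.sum())
```

```text
holder n 1048 z 0.044157512692344136
rect (468.9061279296875, 92.076904296875) (35.890953063964844, 110.30573272705078) 6.981827259063721
[[444.38965  144.63945 ]
 [457.7978    35.151653]
 [493.4226    39.51436 ]
 [480.01447  149.00215 ]]
foot 91 [0.4625726  0.14226683 0.04376458]
picks [0.46963385 0.08875309 0.04478986]
rim 5694 0.08089772431009623
((525.7294311523438, -294.4728088378906), (351.9039001464844, 312.82366943359375), 10.427730560302734) [[ 324.37372 -172.49072]
 [ 380.99332 -480.1478 ]
 [ 727.08514 -416.4549 ]
 [ 670.4656  -108.79782]]
blue 913 [ 0.4403804  -0.20922638  0.01231174]
((440.70355224609375, -209.1044921875), (61.90616989135742, 59.718379974365234), 12.665265083312988) [[ 403.95685 -186.75845]
 [ 417.0504  -245.02374]
 [ 477.45026 -231.45053]
 [ 464.3567  -173.18524]]
frontline [ 9.7645938e-01  2.1570128e-01  4.8459784e+02 -1.5210483e+02] 12.456673
slide [0.69586334 0.28248198 0.06169957] 93
```

Emit:
send_rows([
  {"dx": -5, "dy": 195, "dz": 20, "rz": 35},
  {"dx": -5, "dy": 195, "dz": 20, "rz": 35},
  {"dx": -5, "dy": 195, "dz": 20, "rz": 35},
  {"dx": -5, "dy": 195, "dz": 20, "rz": 35},
  {"dx": -5, "dy": 195, "dz": 20, "rz": 35},
], jaw=66, newtons=40)

```text
$.deltas[0]: bad value
```

Emit:
send_rows([
  {"dx": 120, "dy": 150, "rz": 35},
  {"dx": 120, "dy": 150, "rz": 35},
  {"dx": 120, "dy": 150, "rz": 35},
  {"dx": 120, "dy": 150, "rz": 35},
  {"dx": 120, "dy": 150, "rz": 35},
])

```text
$.deltas[0]: bad value
```

Emit:
send_rows([
  {"dx": 90, "dy": 160, "rz": 7},
  {"dx": 90, "dy": 160, "rz": 7},
  {"dx": 90, "dy": 160, "rz": 7},
  {"dx": 90, "dy": 160, "rz": 7},
  {"dx": 90, "dy": 160, "rz": 7},
])

```text
$.deltas[0]: bad value
```

Emit:
send_rows([
  {"dx": -5, "dy": 195, "dz": 20, "rx": 0, "ry": 0, "rz": 35},
  {"dx": -5, "dy": 195, "dz": 20, "rx": 0, "ry": 0, "rz": 35},
  {"dx": -5, "dy": 195, "dz": 20, "rx": 0, "ry": 0, "rz": 35},
  {"dx": -5, "dy": 195, "dz": 20, "rx": 0, "ry": 0, "rz": 35},
  {"dx": -5, "dy": 195, "dz": 20, "rx": 0, "ry": 0, "rz": 35},
], jaw=66, newtons=40)

```text
clock: 0.52
tcp_pos: [0.2254, -0.4357, 0.262]
orientation: [-2.78, -1.46, 0.0]
contact_force: [1.5, 0.2, 0.0]
grip_width: 0.0659
gripper_force: 0.0
```

All six keys are required; the move itself works as expected.

Emit:
send_rows([
  {"dx": 120, "dy": 150, "dz": 0, "rx": 0, "ry": 0, "rz": 35},
  {"dx": 120, "dy": 150, "dz": 0, "rx": 0, "ry": 0, "rz": 35},
  {"dx": 120, "dy": 150, "dz": 0, "rx": 0, "ry": 0, "rz": 35},
  {"dx": 120, "dy": 150, "dz": 0, "rx": 0, "ry": 0, "rz": 35},
  {"dx": 120, "dy": 150, "dz": 0, "rx": 0, "ry": 0, "rz": 35},
])

```text
clock: 0.93
tcp_pos: [0.3478, -0.2855, 0.2624]
orientation: [2.21, 2.232, 0.001]
contact_force: [-0.1, -0.0, 0.1]
grip_width: 0.0659
gripper_force: 0.0
```

Emit:
send_rows([
  {"dx": 90, "dy": 160, "dz": 0, "rx": 0, "ry": 0, "rz": 7},
  {"dx": 90, "dy": 160, "dz": 0, "rx": 0, "ry": 0, "rz": 7},
  {"dx": 90, "dy": 160, "dz": 0, "rx": 0, "ry": 0, "rz": 7},
  {"dx": 90, "dy": 160, "dz": 0, "rx": 0, "ry": 0, "rz": 7},
  {"dx": 90, "dy": 160, "dz": 0, "rx": 0, "ry": 0, "rz": 7},
])

```text
clock: 1.35
tcp_pos: [0.4378, -0.1238, 0.2626]
orientation: [2.075, 2.359, 0.004]
contact_force: [0.8, -1.1, 0.1]
grip_width: 0.0663
gripper_force: 0.0
```

Emit:
send_rows([
  {"dx": 42, "dy": 119, "dz": -80, "rx": 34.8, "ry": 4.2, "rz": 0},
  {"dx": 42, "dy": 119, "dz": -80, "rx": 34.8, "ry": 4.2, "rz": 0},
  {"dx": 42, "dy": 119, "dz": -80, "rx": 34.8, "ry": 4.2, "rz": 0},
  {"dx": 42, "dy": 119, "dz": -80, "rx": 34.8, "ry": 4.2, "rz": 0},
  {"dx": 42, "dy": 119, "dz": -80, "rx": 34.8, "ry": 4.2, "rz": 0},
])

```text
clock: 1.77
tcp_pos: [0.4773, -0.0056, 0.1813]
orientation: [-1.731, -1.967, -0.556]
contact_force: [-0.3, 0.1, -0.3]
grip_width: 0.066
gripper_force: 0.0
```

Emit:
send_rows([
  {"dx": 0, "dy": 0, "dz": -78, "rx": 9.9, "ry": 1.3, "rz": 0},
  {"dx": 0, "dy": 0, "dz": -78, "rx": 9.9, "ry": 1.3, "rz": 0},
  {"dx": 0, "dy": 0, "dz": -78, "rx": 9.9, "ry": 1.3, "rz": 0},
  {"dx": 0, "dy": 0, "dz": -78, "rx": 9.9, "ry": 1.3, "rz": 0},
])

```text
clock: 2.1
tcp_pos: [0.476, -0.0099, 0.1026]
orientation: [-1.635, -1.84, -0.675]
contact_force: [0.0, -0.1, 1.7]
grip_width: 0.0655
gripper_force: 0.0
```

```bash
cat >> h.py <<'E'
def st():
    o=r.get_obs(); M=R.from_rotvec(o["orientation"]).as_matrix()
    np.set_printoptions(precision=4,suppress=True)
    print(o["clock"],"tcp",o["tcp_pos"]*1000,"ydir",M[:,1],"zdir",M[:,2],"q",o["joints"],"F",o["contact_force"],"w",o["grip_width"],o["gripper_force"])
    return o,M
E
python3 - <<'E'
from h import *
o,M=st()
h=np.array([.1216,-.9926,0]); y=np.array([.9926,.1216,0]); d=(-h+[0,0,-1])/2**.5
G=np.c_[np.cross(y,d),y,d]
print("rot to goal deg",np.degrees(R.from_matrix(G@M.T).as_rotvec()),"shift",np.array([471,75,24.3])-o["tcp_pos"]*1000)
E
```

```text
2.1 tcp [476.0064  -9.93   102.6204] ydir [ 0.9927  0.1201 -0.0066] zdir [-0.09    0.7052 -0.7033] q [ 0.8215  0.7075 -0.6551  1.959  -0.4048  0.9379  0.6447] F [ 0.0492 -0.0684  1.6659] w 0.06547868961485175 0.0
rot to goal deg [-0.2576 -0.4136  0.0898] shift [ -5.0064  84.93   -78.3204]
```

Emit:
send_rows([
  {"dx": -1, "dy": 28, "dz": -26, "rx": -0.3, "ry": -0.4, "rz": 0.1},
  {"dx": -3, "dy": 52, "dz": -48, "rx": -0.3, "ry": -0.4, "rz": 0.1},
  {"dx": -4, "dy": 72, "dz": -66, "rx": -0.3, "ry": -0.4, "rz": 0.1},
  {"dx": -5, "dy": 85, "dz": -78, "rx": -0.3, "ry": -0.4, "rz": 0.1},
  {"dx": -5, "dy": 85, "dz": -78, "rx": -0.3, "ry": -0.4, "rz": 0.1},
])

```text
clock: 2.52
tcp_pos: [0.4725, 0.0786, 0.0295]
orientation: [-1.63, -1.866, -0.679]
contact_force: [0.1, -0.4, 0.8]
grip_width: 0.0658
gripper_force: 0.0
```

Run:
```python
from h import *
st()
im,P,f=grab("wrist"); im2=grab("scene")[0]
a=cv2.resize(im,(400,300)); b=im2[180:380,280:560]; cv2.imwrite("pics/g1.png",np.hstack([a,cv2.resize(b,(400,300))]))
```

```text
2.5167 tcp [472.5432  78.5904  29.4718] ydir [0.9915 0.1301 0.0094] zdir [-0.0847  0.6972 -0.7118] q [ 0.6948  0.825  -0.6845  2.0441 -0.4349  0.6704  0.6462] F [ 0.1169 -0.4201  0.7797] w 0.06583067406687913 0.0
```

View pics/g1.png

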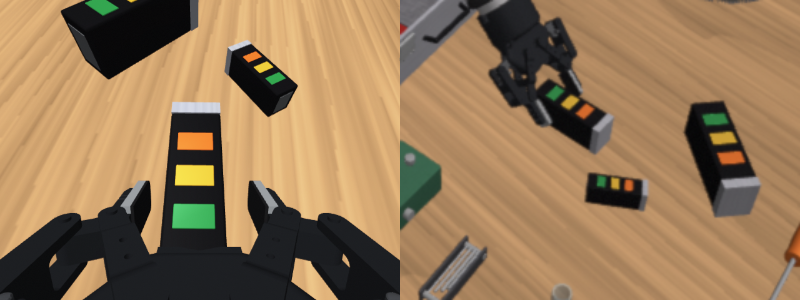

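The wrist view shows the fingers centred either side of the holder, with its axis at column ~197 between pads at ~135 and ~265. Next I lower slightly and close.

Emit:
send_rows([
  {"dx": 0, "dy": -2, "dz": -3, "rx": 0, "ry": 0, "rz": 0},
  {"dx": 0, "dy": -2, "dz": -3, "rx": 0, "ry": 0, "rz": 0},
])

```text
clock: 2.78
tcp_pos: [0.4744, 0.0708, 0.0246]
orientation: [-1.641, -1.861, -0.681]
contact_force: [-0.5, -0.1, 0.5]
grip_width: 0.0659
gripper_force: 0.0
```

Emit:
send_rows([
  {"dx": 0, "dy": 0, "dz": 0, "rx": 0, "ry": 0, "rz": 0},
  {"dx": 0, "dy": 0, "dz": 0, "rx": 0, "ry": 0, "rz": 0},
  {"dx": 0, "dy": 0, "dz": 0, "rx": 0, "ry": 0, "rz": 0},
  {"dx": 0, "dy": 0, "dz": 0, "rx": 0, "ry": 0, "rz": 0},
  {"dx": 0, "dy": 0, "dz": 0, "rx": 0, "ry": 0, "rz": 0},
], jaw=25, newtons=60)

```text
clock: 3.2
tcp_pos: [0.4729, 0.072, 0.0239]
orientation: [-1.638, -1.856, -0.68]
contact_force: [-1.2, -5.0, 8.3]
grip_width: 0.0351
gripper_force: 59.2
```

```bash
python3 -c "
from h import *
st()"
```

```text
3.2 tcp [472.9226  72.0198  23.8683] ydir [0.9925 0.1223 0.0056] zdir [-0.0821  0.6987 -0.7107] q [ 0.7023  0.8361 -0.6768  2.04   -0.4314  0.6709  0.6514] F [-1.2455 -5.0315  8.3377] w 0.035142750125985056 59.24627959728241
```

Emit:
send_rows([
  {"dx": 0, "dy": 0, "dz": 25, "rx": 0, "ry": 0, "rz": 0},
  {"dx": 0, "dy": 0, "dz": 60, "rx": 0, "ry": 0, "rz": 0},
  {"dx": 0, "dy": 0, "dz": 95, "rx": -7.0, "ry": -0.85, "rz": 0},
  {"dx": 0, "dy": 0, "dz": 110, "rx": -13.9, "ry": -1.7, "rz": 0},
  {"dx": 0, "dy": 0, "dz": 110, "rx": -20.9, "ry": -2.55, "rz": 0},
])

```text
clock: 3.62
tcp_pos: [0.4755, 0.0718, 0.1371]
orientation: [-1.865, -2.112, -0.398]
contact_force: [-1.6, -0.2, -2.2]
grip_width: 0.0357
gripper_force: 60.1
```

Emit:
send_rows([
  {"dx": 0, "dy": 0, "dz": 0, "rx": -7.0, "ry": -0.85, "rz": 0},
  {"dx": 0, "dy": 0, "dz": 0, "rx": -14, "ry": -1.7, "rz": 0},
  {"dx": 0, "dy": 0, "dz": 0, "rx": -21, "ry": -2.55, "rz": 0},
  {"dx": 0, "dy": 0, "dz": 0, "rx": -28, "ry": -3.4, "rz": 0},
  {"dx": 0, "dy": 0, "dz": 0, "rx": -34.8, "ry": -4.2, "rz": 0},
])

```text
clock: 4.03
tcp_pos: [0.4733, 0.0728, 0.1346]
orientation: [1.969, 2.234, -0.197]
contact_force: [-0.7, 0.2, -2.3]
grip_width: 0.035
gripper_force: 60.1
```

Emit:
send_rows([
  {"dx": 0, "dy": 0, "dz": 0, "rx": -7.0, "ry": -0.85, "rz": 0},
  {"dx": 0, "dy": 0, "dz": 0, "rx": -14, "ry": -1.7, "rz": 0},
  {"dx": 0, "dy": 0, "dz": 0, "rx": -21, "ry": -2.55, "rz": 0},
  {"dx": 0, "dy": 0, "dz": 0, "rx": -28, "ry": -3.4, "rz": 0},
  {"dx": 0, "dy": 0, "dz": 0, "rx": -33.6, "ry": -4.1, "rz": 0},
])

```text
clock: 4.45
tcp_pos: [0.4727, 0.0746, 0.1334]
orientation: [1.623, 1.848, -0.682]
contact_force: [0.3, 0.6, -1.4]
grip_width: 0.0352
gripper_force: 60.1
```

Run:
```python
from h import *
st()
im=grab("scene")[0]; im2,P,f=grab("top"); np.save("t1.npy",P)
cv2.imwrite("pics/g2.png",np.hstack([cv2.resize(im[120:360,260:580],(400,300)),cv2.resize(im2[200:380,180:420],(400,300))]))
```

```text
4.45 tcp [472.7452  74.5685 133.3668] ydir [ 0.9916  0.1291 -0.0008] zdir [ 0.0916 -0.7077 -0.7005] q [-0.5679  0.5416 -0.1761  2.0277  0.7618  1.2434 -1.1189] F [ 0.2559  0.571  -1.3671] w 0.03516582416953757 60.083051919937134
```

View pics/g2.png

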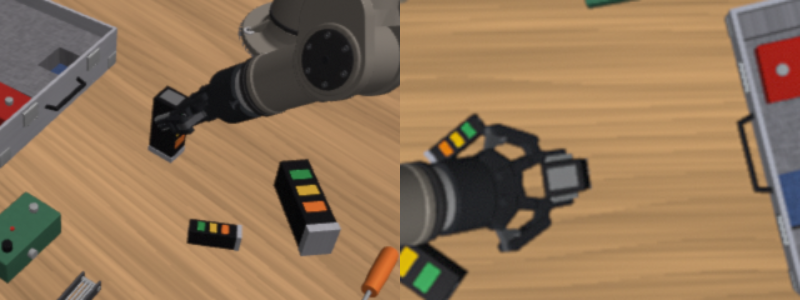

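The holder is now upright in the grip, with its foot down and its picks facing the gripper side. I check its tilt and the height of its top before lowering.

Run:
```python
from h import *
P=np.load("t1.npy"); Z=P[...,2]
c=np.array([.473,.05])
m=(np.abs(P[...,0]-.473)<.022)&(P[...,1]>-.0)&(P[...,1]<.075)&(Z>.155)&(Z<.19)
q=P[m]; zt=np.median(q[:,2]); q=q[np.abs(q[:,2]-zt)<.005]
A=np.c_[q[:,:2],np.ones(len(q))]; s=np.linalg.lstsq(A,q[:,2],rcond=None)[0]
print(len(q),zt,"slope deg",np.degrees(np.arctan(s[:2])),q.mean(0),cv2.minAreaRect((q[:,:2]*1000).astype(np.float32)))
```

```text
242 0.1648793130595554 slope deg [-0.54523075  1.13531473] [0.47378041 0.06430742 0.16491388] ((473.9336242675781, 63.37217712402344), (21.630840301513672, 36.97118377685547), 89.06680297851562)
```

Emit:
send_rows([
  {"dx": 0, "dy": 0, "dz": -20, "rx": 0, "ry": 0, "rz": 0},
  {"dx": 0, "dy": 0, "dz": -36, "rx": 0, "ry": 0, "rz": 0},
  {"dx": 0, "dy": 0, "dz": -46, "rx": 0, "ry": 0, "rz": 0},
  {"dx": 0, "dy": 0, "dz": -50, "rx": 0, "ry": 0, "rz": 0},
  {"dx": 0, "dy": 0, "dz": -50, "rx": 0, "ry": 0, "rz": 0},
])

```text
clock: 4.97
tcp_pos: [0.4725, 0.0716, 0.0831]
orientation: [1.63, 1.85, -0.683]
contact_force: [0.1, -0.5, -0.1]
grip_width: 0.0353
gripper_force: 60.2
```

Emit:
send_rows([
  {"dx": 0, "dy": 0, "dz": -1, "rx": 0, "ry": 0, "rz": 0},
  {"dx": 0, "dy": 0, "dz": -2, "rx": 0, "ry": 0, "rz": 0},
  {"dx": 0, "dy": 0, "dz": -3, "rx": 0, "ry": 0, "rz": 0},
  {"dx": 0, "dy": 0, "dz": -3, "rx": 0, "ry": 0, "rz": 0},
])

```text
clock: 5.3
tcp_pos: [0.4729, 0.0727, 0.0806]
orientation: [1.629, 1.85, -0.68]
contact_force: [-0.0, -0.2, -1.4]
grip_width: 0.0354
gripper_force: 60.2
```

Emit:
send_rows([
  {"dx": 0, "dy": 0, "dz": -1, "rx": 0, "ry": 0, "rz": 0},
  {"dx": 0, "dy": 0, "dz": -2, "rx": 0, "ry": 0, "rz": 0},
  {"dx": 0, "dy": 0, "dz": -3, "rx": 0, "ry": 0, "rz": 0},
  {"dx": 0, "dy": 0, "dz": -3, "rx": 0, "ry": 0, "rz": 0},
])

```text
clock: 5.63
tcp_pos: [0.4726, 0.0727, 0.0771]
orientation: [1.628, 1.851, -0.682]
contact_force: [0.2, -0.7, -1.5]
grip_width: 0.0351
gripper_force: 60.2
```

Emit:
send_rows([
  {"dx": 0, "dy": 0, "dz": -0.5, "rx": 0, "ry": 0, "rz": 0},
  {"dx": 0, "dy": 0, "dz": -1, "rx": 0, "ry": 0, "rz": 0},
  {"dx": 0, "dy": 0, "dz": -1.5, "rx": 0, "ry": 0, "rz": 0},
  {"dx": 0, "dy": 0, "dz": -1.5, "rx": 0, "ry": 0, "rz": 0},
])

```text
clock: 5.97
tcp_pos: [0.4727, 0.0727, 0.0766]
orientation: [1.627, 1.849, -0.682]
contact_force: [-2.5, 1.2, 7.3]
grip_width: 0.0357
gripper_force: 61.1
```

Contact with the bench at 7 N. I ease the grip, then open moderately and check before retreating.

Emit:
send_rows([
  {"dx": 0, "dy": 0, "dz": 0, "rx": 0, "ry": 0, "rz": 0},
  {"dx": 0, "dy": 0, "dz": 0, "rx": 0, "ry": 0, "rz": 0},
], newtons=20)

```text
clock: 6.13
tcp_pos: [0.4727, 0.0727, 0.0766]
orientation: [1.628, 1.849, -0.682]
contact_force: [-3.0, 0.3, 6.4]
grip_width: 0.0355
gripper_force: 61.1
```

Emit:
send_rows([
  {"dx": 0, "dy": 0, "dz": 0, "rx": 0, "ry": 0, "rz": 0},
  {"dx": 0, "dy": 0, "dz": 0, "rx": 0, "ry": 0, "rz": 0},
  {"dx": 0, "dy": 0, "dz": 0, "rx": 0, "ry": 0, "rz": 0},
  {"dx": 0, "dy": 0, "dz": 0, "rx": 0, "ry": 0, "rz": 0},
], jaw=60)

```text
clock: 6.47
tcp_pos: [0.4727, 0.0725, 0.0758]
orientation: [1.628, 1.85, -0.681]
contact_force: [0.1, 1.1, -0.1]
grip_width: 0.0601
gripper_force: 0.0
```

Run:
```python
from h import *
st()
im,P,f=grab("top"); Z=P[...,2]
m=(np.abs(P[...,0]-.473)<.03)&(P[...,1]>0.02)&(P[...,1]<.1)&(Z>.100)&(Z<.118)
q=P[m]; print(len(q),np.median(q,0)); 
if len(q): print(cv2.minAreaRect((q[:,:2]*1000).astype(np.float32)))
```

```text
6.4667 tcp [472.7385  72.5337  75.7602] ydir [ 0.992   0.1261 -0.0023] zdir [ 0.088  -0.705  -0.7038] q [-0.5729  0.6416 -0.1636  2.0397  0.8031  1.1608 -1.2011] F [ 0.126   1.0817 -0.0533] w 0.06010738788002925 0.0
468 [0.4732 0.0719 0.1102]
((473.73388671875, 73.61944580078125), (58.717525482177734, 48.91300964355469), 3.0383620262145996)
```

Emit:
send_rows([
  {"dx": -2, "dy": 14, "dz": 14, "rx": 0, "ry": 0, "rz": 0},
  {"dx": -4, "dy": 35, "dz": 35, "rx": 0, "ry": 0, "rz": 0},
  {"dx": -7, "dy": 56, "dz": 56, "rx": 0, "ry": 0, "rz": 0},
  {"dx": -9, "dy": 75, "dz": 80, "rx": 0, "ry": 0, "rz": 0},
  {"dx": -9, "dy": 75, "dz": 115, "rx": 0, "ry": 0, "rz": 0},
])

```text
clock: 6.93
tcp_pos: [0.4625, 0.1517, 0.1901]
orientation: [1.624, 1.857, -0.681]
contact_force: [1.2, 0.4, 0.6]
grip_width: 0.0599
gripper_force: 0.0
```

Emit:
send_rows([
  {"dx": 0, "dy": 0, "dz": 20, "rx": 7, "ry": 0.85, "rz": 0},
  {"dx": 0, "dy": 0, "dz": 40, "rx": 14, "ry": 1.7, "rz": 0},
  {"dx": 0, "dy": 0, "dz": 40, "rx": 21, "ry": 2.55, "rz": 0},
  {"dx": 0, "dy": 0, "dz": 40, "rx": 28, "ry": 3.4, "rz": 0},
  {"dx": 0, "dy": 0, "dz": 40, "rx": 34.8, "ry": 4.2, "rz": 0},
])

```text
clock: 7.35
tcp_pos: [0.4644, 0.1481, 0.2324]
orientation: [1.985, 2.254, -0.164]
contact_force: [0.4, -0.4, -0.4]
grip_width: 0.0601
gripper_force: 0.0
```

Emit:
send_rows([
  {"dx": 0, "dy": 0, "dz": 0, "rx": 7, "ry": 0.85, "rz": 0},
  {"dx": 0, "dy": 0, "dz": 0, "rx": 9.9, "ry": 1.3, "rz": 0},
  {"dx": 0, "dy": 0, "dz": 0, "rx": 9.9, "ry": 1.3, "rz": 0},
])

```text
clock: 7.6
tcp_pos: [0.4643, 0.1439, 0.2311]
orientation: [2.082, 2.348, -0.002]
contact_force: [-0.9, -0.6, -0.4]
grip_width: 0.0603
gripper_force: 0.0
```

Run:
```python
from h import *
st()
im,P,f=grab("top"); Z=P[...,2]
m=(np.abs(P[...,0]-.473)<.04)&(P[...,1]>0.02)&(P[...,1]<.12)&(Z>.100)&(Z<.120)
q=P[m]; print(len(q),np.median(q,0)); 
if len(q): print(cv2.minAreaRect((q[:,:2]*1000).astype(np.float32)))
w=grab("wrist")[0]; s=grab("scene")[0]
cv2.imwrite("pics/g3.png",np.hstack([cv2.resize(im[200:380,180:420],(400,300)),cv2.resize(s[120:360,260:580],(400,300))]))
```

```text
7.6 tcp [464.2613 143.9401 231.1266] ydir [0.9929 0.1193 0.0016] zdir [ 0.002  -0.0032 -1.    ] q [-0.1815  0.1943 -0.2819  1.9928  0.0701  0.9627 -0.3787] F [-0.9087 -0.5875 -0.3715] w 0.06025354546981718 0.0
462 [0.473  0.0708 0.1103]
((472.5969543457031, 71.38854217529297), (35.816322326660156, 44.196632385253906), 6.746622085571289)
```

View pics/g3.png

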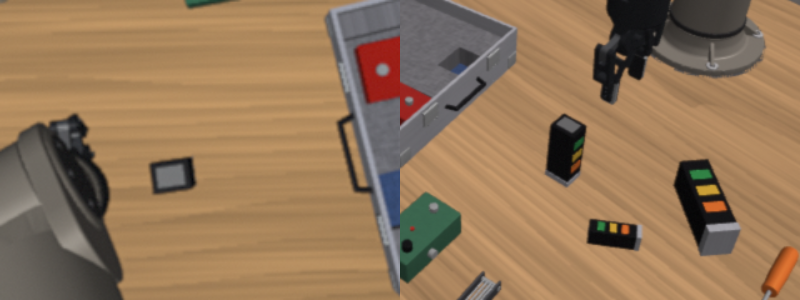

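The holder stands on its foot at (472.6, 71.4), yaw -83.2°, and the arm is clear of it. Next is a top grasp.

Emit:
send_rows([
  {"dx": 8, "dy": -40, "dz": 0, "rx": 0, "ry": 0, "rz": 0},
  {"dx": 8, "dy": -73, "dz": 0, "rx": 0, "ry": 0, "rz": 0},
  {"dx": 8, "dy": -73, "dz": -30, "rx": 0, "ry": 0, "rz": 0},
  {"dx": 8, "dy": -73, "dz": -60, "rx": 0, "ry": 0, "rz": 0},
  {"dx": 8, "dy": -73, "dz": -80, "rx": 0, "ry": 0, "rz": 0},
])

```text
clock: 8.17
tcp_pos: [0.4707, 0.0756, 0.1487]
orientation: [2.072, 2.358, -0.006]
contact_force: [-1.4, 0.6, 0.3]
grip_width: 0.0596
gripper_force: 0.0
```

Emit:
send_rows([
  {"dx": 0, "dy": 0, "dz": 0, "rx": 0, "ry": 0, "rz": 0},
  {"dx": 0, "dy": 0, "dz": 0, "rx": 0, "ry": 0, "rz": 0},
])

```text
clock: 8.33
tcp_pos: [0.4709, 0.0761, 0.1501]
orientation: [2.071, 2.359, -0.007]
contact_force: [-0.5, 0.6, 0.8]
grip_width: 0.0601
gripper_force: 0.0
```

Emit:
send_rows([
  {"dx": 2, "dy": -5, "dz": -10, "rx": 0, "ry": 0, "rz": -0.6},
  {"dx": 2, "dy": -5, "dz": -30, "rx": 0, "ry": 0, "rz": -0.6},
  {"dx": 2, "dy": -5, "dz": -50, "rx": 0, "ry": 0, "rz": -0.6},
  {"dx": 2, "dy": -5, "dz": -64, "rx": 0, "ry": 0, "rz": -0.6},
  {"dx": 2, "dy": -5, "dz": -64, "rx": 0, "ry": 0, "rz": -0.6},
])

```text
clock: 8.75
tcp_pos: [0.4731, 0.0695, 0.0854]
orientation: [2.087, 2.345, -0.006]
contact_force: [0.5, -0.3, 0.2]
grip_width: 0.0598
gripper_force: 0.0
```

Emit:
send_rows([
  {"dx": 0, "dy": 0, "dz": 0, "rx": 0, "ry": 0, "rz": 0},
  {"dx": 0, "dy": 0, "dz": 0, "rx": 0, "ry": 0, "rz": 0},
  {"dx": 0, "dy": 0, "dz": 0, "rx": 0, "ry": 0, "rz": 0},
  {"dx": 0, "dy": 0, "dz": 0, "rx": 0, "ry": 0, "rz": 0},
  {"dx": 0, "dy": 0, "dz": 0, "rx": 0, "ry": 0, "rz": 0},
], jaw=25, newtons=50)

```text
clock: 9.17
tcp_pos: [0.4746, 0.0699, 0.088]
orientation: [2.086, 2.343, -0.0]
contact_force: [-1.3, -0.4, 7.9]
grip_width: 0.0356
gripper_force: 51.8
```

```bash
python3 -c "
from h import *
st()"
```

```text
9.1667 tcp [474.5804  69.8956  88.015 ] ydir [0.9933 0.1157 0.0033] zdir [ 0.0037 -0.0034 -1.    ] q [-0.1063  0.39   -0.2063  2.1329  0.1403  0.6283 -0.2952] F [-1.2835 -0.369   7.85  ] w 0.0355884698315778 51.826815605163574
```

Emit:
send_rows([
  {"dx": 0, "dy": 0, "dz": 20, "rx": 0, "ry": 0, "rz": 0},
  {"dx": 0, "dy": 0, "dz": 50, "rx": 0, "ry": 0, "rz": 0},
  {"dx": 0, "dy": 0, "dz": 85, "rx": 0, "ry": 0, "rz": 0},
  {"dx": 0, "dy": 0, "dz": 115, "rx": 0, "ry": 0, "rz": 3},
  {"dx": 0, "dy": 0, "dz": 130, "rx": 0, "ry": 0, "rz": 5.9},
])

```text
clock: 9.58
tcp_pos: [0.4753, 0.07, 0.2209]
orientation: [1.958, 2.447, 0.004]
contact_force: [2.0, 0.2, -1.2]
grip_width: 0.0353
gripper_force: 51.3
```

Emit:
send_rows([
  {"dx": -3, "dy": -25, "dz": 0, "rx": 0, "ry": 0, "rz": 0},
  {"dx": -7, "dy": -60, "dz": 0, "rx": 0, "ry": 0, "rz": 0},
  {"dx": -11, "dy": -95, "dz": 0, "rx": 0, "ry": 0, "rz": 0},
  {"dx": -15, "dy": -125, "dz": 0, "rx": 0, "ry": 0, "rz": 0},
  {"dx": -17, "dy": -140, "dz": 0, "rx": 0, "ry": 0, "rz": 0},
])

```text
clock: 10.0
tcp_pos: [0.4556, -0.0746, 0.2171]
orientation: [1.968, 2.443, -0.004]
contact_force: [-0.1, -0.0, -2.5]
grip_width: 0.0354
gripper_force: 51.2
```

Emit:
send_rows([
  {"dx": -3, "dy": -25, "dz": 0, "rx": 0, "ry": 0, "rz": 0},
  {"dx": -7, "dy": -60, "dz": 0, "rx": 0, "ry": 0, "rz": 0},
  {"dx": -11, "dy": -95, "dz": 0, "rx": 0, "ry": 0, "rz": 0},
  {"dx": -14, "dy": -122, "dz": 0, "rx": 0, "ry": 0, "rz": 0},
  {"dx": -16, "dy": -135, "dz": 0, "rx": 0, "ry": 0, "rz": 0},
])

```text
clock: 10.42
tcp_pos: [0.4396, -0.2096, 0.2172]
orientation: [1.968, 2.442, -0.004]
contact_force: [-0.1, -1.4, -1.6]
grip_width: 0.0355
gripper_force: 51.1
```

Emit:
send_rows([
  {"dx": 0, "dy": 0, "dz": 0, "rx": 0, "ry": 0, "rz": 0},
  {"dx": 0, "dy": 0, "dz": 0, "rx": 0, "ry": 0, "rz": 0},
  {"dx": 0, "dy": 0, "dz": 0, "rx": 0, "ry": 0, "rz": 0},
])

```text
clock: 10.67
tcp_pos: [0.4409, -0.2043, 0.2169]
orientation: [1.962, 2.449, -0.002]
contact_force: [-0.3, 0.2, -1.6]
grip_width: 0.0357
gripper_force: 51.2
```

Run:
```python
from h import *
o,M=st()
print("yaw of tool y",np.degrees(np.arctan2(M[1,1],M[0,1])))
im,P,f=grab("top"); s=grab("scene")[0]; w=grab("wrist")[0]
cv2.imwrite("pics/g4.png",np.hstack([cv2.resize(w,(400,300)),cv2.resize(s[60:285,140:440],(400,300))]))
```

```text
10.6667 tcp [ 440.8579 -204.2941  216.8624] ydir [0.9759 0.2183 0.0014] zdir [ 0.0021 -0.0031 -1.    ] q [ 0.3447  0.1959 -0.0462  2.0236  0.0143  0.9195  0.5109] F [-0.3135  0.1937 -1.5565] w 0.03569991375287029 51.15135312080383
yaw of tool y 12.609186950807215
```

View pics/g4.png

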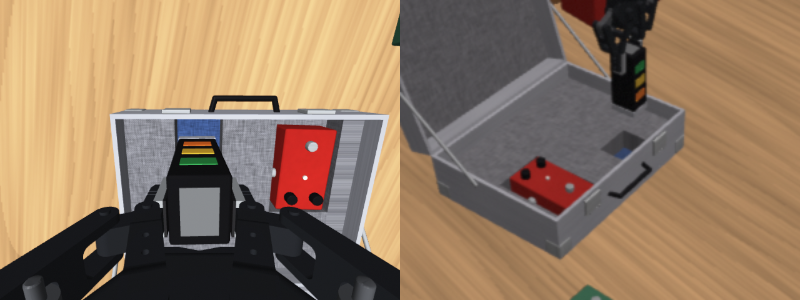

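The holder hangs over the bay: blue floor at about (200,128) in the wrist view, square to the case front, picks toward the handle and latches. I lower it now.

Emit:
send_rows([
  {"dx": 0.5, "dy": 0.5, "dz": -20, "rx": 0, "ry": 0, "rz": 0},
  {"dx": 0.5, "dy": 0.5, "dz": -45, "rx": 0, "ry": 0, "rz": 0},
  {"dx": 0.5, "dy": 0.5, "dz": -70, "rx": 0, "ry": 0, "rz": 0},
  {"dx": 0.5, "dy": 0.5, "dz": -90, "rx": 0, "ry": 0, "rz": 0},
  {"dx": 0.5, "dy": 0.5, "dz": -105, "rx": 0, "ry": 0, "rz": 0},
])

```text
clock: 11.23
tcp_pos: [0.4408, -0.2036, 0.1102]
orientation: [1.962, 2.451, -0.003]
contact_force: [-0.1, -0.2, -1.9]
grip_width: 0.0352
gripper_force: 51.1
```

Emit:
send_rows([
  {"dx": 0, "dy": 0, "dz": -1, "rx": 0, "ry": 0, "rz": 0},
  {"dx": 0, "dy": 0, "dz": -2, "rx": 0, "ry": 0, "rz": 0},
  {"dx": 0, "dy": 0, "dz": -4, "rx": 0, "ry": 0, "rz": 0},
  {"dx": 0, "dy": 0, "dz": -6, "rx": 0, "ry": 0, "rz": 0},
  {"dx": 0, "dy": 0, "dz": -6, "rx": 0, "ry": 0, "rz": 0},
])

```text
clock: 11.65
tcp_pos: [0.4418, -0.2049, 0.1065]
orientation: [1.962, 2.447, -0.002]
contact_force: [0.7, -0.1, -1.6]
grip_width: 0.0353
gripper_force: 51.0
```

Emit:
send_rows([
  {"dx": 0, "dy": 0, "dz": -1, "rx": 0, "ry": 0, "rz": 0},
  {"dx": 0, "dy": 0, "dz": -2, "rx": 0, "ry": 0, "rz": 0},
  {"dx": 0, "dy": 0, "dz": -3, "rx": 0, "ry": 0, "rz": 0},
  {"dx": 0, "dy": 0, "dz": -4, "rx": 0, "ry": 0, "rz": 0},
  {"dx": 0, "dy": 0, "dz": -4, "rx": 0, "ry": 0, "rz": 0},
])

```text
clock: 12.07
tcp_pos: [0.4411, -0.2049, 0.1017]
orientation: [1.963, 2.448, -0.003]
contact_force: [-0.8, -0.5, -0.9]
grip_width: 0.0354
gripper_force: 51.0
```

Emit:
send_rows([
  {"dx": 0, "dy": 0, "dz": -0.7, "rx": 0, "ry": 0, "rz": 0},
  {"dx": 0, "dy": 0, "dz": -1.4, "rx": 0, "ry": 0, "rz": 0},
  {"dx": 0, "dy": 0, "dz": -2, "rx": 0, "ry": 0, "rz": 0},
  {"dx": 0, "dy": 0, "dz": -2, "rx": 0, "ry": 0, "rz": 0},
])

```text
clock: 12.4
tcp_pos: [0.4413, -0.205, 0.1001]
orientation: [1.963, 2.448, -0.003]
contact_force: [-1.1, 0.6, 2.8]
grip_width: 0.0356
gripper_force: 51.8
```

Emit:
send_rows([
  {"dx": 0, "dy": 0, "dz": -0.5, "rx": 0, "ry": 0, "rz": 0},
  {"dx": 0, "dy": 0, "dz": -0.5, "rx": 0, "ry": 0, "rz": 0},
], newtons=20)

```text
clock: 12.57
tcp_pos: [0.4413, -0.2051, 0.1001]
orientation: [1.963, 2.447, -0.003]
contact_force: [-3.4, 0.9, 9.2]
grip_width: 0.0358
gripper_force: 52.6
```

Emit:
send_rows([
  {"dx": 0, "dy": 0, "dz": 0, "rx": 0, "ry": 0, "rz": 0},
  {"dx": 0, "dy": 0, "dz": 0, "rx": 0, "ry": 0, "rz": 0},
  {"dx": 0, "dy": 0, "dz": 0, "rx": 0, "ry": 0, "rz": 0},
  {"dx": 0, "dy": 0, "dz": 0, "rx": 0, "ry": 0, "rz": 0},
], jaw=58)

```text
clock: 12.9
tcp_pos: [0.4412, -0.2049, 0.0992]
orientation: [1.963, 2.448, -0.003]
contact_force: [-0.4, -0.2, -0.1]
grip_width: 0.0582
gripper_force: 0.0
```

Emit:
send_rows([
  {"dx": 0, "dy": 0, "dz": 10, "rx": 0, "ry": 0, "rz": 0},
  {"dx": 0, "dy": 0, "dz": 30, "rx": 0, "ry": 0, "rz": 0},
  {"dx": 0, "dy": 0, "dz": 60, "rx": 0, "ry": 0, "rz": 0},
  {"dx": 0, "dy": 0, "dz": 95, "rx": 0, "ry": 0, "rz": 0},
  {"dx": 0, "dy": 0, "dz": 120, "rx": 0, "ry": 0, "rz": 0},
])

```text
clock: 13.32
tcp_pos: [0.4417, -0.205, 0.2225]
orientation: [1.962, 2.446, -0.001]
contact_force: [1.4, -0.1, -0.2]
grip_width: 0.0584
gripper_force: 0.0
```

Emit:
send_rows([
  {"dx": 20, "dy": 35, "dz": 0, "rx": 0, "ry": 0, "rz": 0},
  {"dx": 40, "dy": 70, "dz": 0, "rx": 0, "ry": 0, "rz": 0},
  {"dx": 50, "dy": 105, "dz": 0, "rx": 0, "ry": 0, "rz": 0},
  {"dx": 50, "dy": 145, "dz": 0, "rx": 0, "ry": 0, "rz": 0},
  {"dx": 50, "dy": 180, "dz": 0, "rx": 0, "ry": 0, "rz": 0},
])

```text
clock: 13.73
tcp_pos: [0.4916, -0.0224, 0.2201]
orientation: [1.962, 2.448, -0.001]
contact_force: [0.2, -0.2, 0.3]
grip_width: 0.0582
gripper_force: 0.0
```

Emit:
send_rows([
  {"dx": 0, "dy": 35, "dz": 0, "rx": 0, "ry": 0, "rz": 0},
  {"dx": 0, "dy": 70, "dz": 0, "rx": 0, "ry": 0, "rz": 0},
  {"dx": 0, "dy": 80, "dz": 0, "rx": 0, "ry": 0, "rz": 0},
  {"dx": 0, "dy": 80, "dz": 0, "rx": 0, "ry": 0, "rz": 0},
])

```text
clock: 14.07
tcp_pos: [0.4911, 0.059, 0.2201]
orientation: [1.955, 2.454, -0.0]
contact_force: [-0.0, -0.3, -0.7]
grip_width: 0.0581
gripper_force: 0.0
```

Run:
```python
from h import *
st()
im,P,f=grab("top"); Z=P[...,2]; s=grab("scene")[0]
m=(np.abs(P[...,0]-.4415)<.05)&(np.abs(P[...,1]+.204)<.05)&(Z>.112)&(Z<.132)
q=P[m]; print(len(q),np.median(q,0),cv2.minAreaRect((q[:,:2]*1000).astype(np.float32)))
cv2.imwrite("pics/g5.png",np.hstack([cv2.resize(im[120:390,160:520],(400,300)),cv2.resize(s[60:420,0:480],(400,300))]))
```

```text
14.0667 tcp [491.0822  58.9791 220.0758] ydir [0.9747 0.2233 0.0022] zdir [ 0.0028 -0.0023 -1.    ] q [-0.0517  0.2164 -0.2238  1.9912  0.0628  0.9381 -0.0823] F [-0.0169 -0.306  -0.7267] w 0.058087483051855696 0.0
487 [ 0.4398 -0.2022  0.1221] ((439.4544982910156, -203.4863739013672), (36.39437484741211, 44.570281982421875), 12.141186714172363)
```

View pics/g5.png

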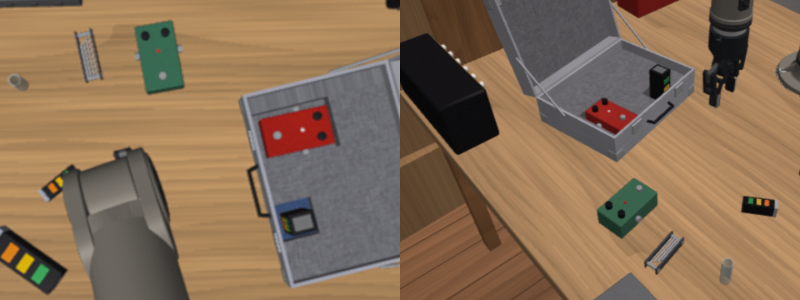

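The holder stands in the bay at (439.5, -203.5). Its top is at 122 mm (12 + 110), and its yaw is within 0.5° of the case's, with the picks facing the latches. The pedals, slide and keys are undisturbed, and the gripper is clear.

```bash
python3 -c "
from h import *
print(r.hand_in())"
```

```text
the job is handed in; nothing more can be done
None
```

The middle-sized pick holder was stood upright on the bench and released, then lowered into the empty bay, where it stands on the floor with its picks facing the latches; the job was handed in at about 14 s, with the pedals, slide and hex keys untouched.

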